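# Level the under-sink shelf and hold the spirit level down

### The arm

A 6-joint arm with a two-finger parallel gripper is mounted at the origin on the work surface. World frame = base frame: x ahead of the robot, y to its left, z up, the work surface at z = 0. Lengths are in m, angles in degrees, forces in N, time in s.
With the tool pointing down it reaches from about 0.275 to 0.85 m from the base axis. Payload 5.2 kg.
Tool frame: the origin (TCP) lies at the very end of the fingers, on their centre line; the grasp point (between the pads) lies 19 mm behind it (env.pinch_z is the distance from the TCP to the grasp point, in m); z points along the fingers, y is the line along which they close (so a half turn about z gives the same grasp; the last joint's range is limited). The gripper opens to 85 mm and grips with 20 to 120 N. Pads are 22 mm wide; open, the fingers measure 114 mm over their backs; the gripper's body (76 mm by 85 mm) begins 54 mm behind the grasp point. The pads swing forward as they close: fully open they stand 13 mm farther back than shut.
Start: joints at [-84.099, 14.817, 87.949, -0, 77.235, -11.62], TCP at [0.166, -0.524, 0.231] pointing down, gripper open.
Joint ranges: [-179.93, 179.93], [-52.35, 119.4], [10.71, 147.94], [-69.91, 249.91], [12.55, 155.21], [-178.61, 178.61]. Speed limits (degrees/s): [147.25, 147.25, 180, 180, 180, 180].

### API

Orientations are given as a 3x3 rotation matrix whose columns are the frame's x, y, z axes.
In Python, from workcell import env gives the robot as it stands. Calls block until the motion is done:
- env.move_pose(position, orientation): joint-space move of the TCP to a pose.
- env.movel(position, rate=0.15, orientation=None, force_limit=None): straight line of the TCP; orientation=None keeps the orientation; rate is the mean speed in m/s. With force_limit (N) it stops when the force on the tool has changed by that much, and returns True; else False.
- env.movej(angles): joint-space move.
- env.set_gripper(opening, squeeze=None): finger opening in m; squeeze is the grip in N (None keeps the last); returns when the fingers have stopped.
- env.wait(seconds).
- env.solve_ik(position, orientation): joint angles nearest the present ones, or None.
- env.snapshot(name): name is "side" or "top" or "wrist"; returns the picture (480x640x3 uint8, blue, green, red); there is no depth.
- env.get_calibration(name): a dict with "K" (3x3 intrinsics, pixels), "R" (3x3) and "t" (3): a world point X has camera coordinates R X + t. Camera axes: x right, y down, z forward; pixel columns grow to the right and rows downward; lengths in m; the calibration is good to about 2 mm. The wrist camera is an equidistant fisheye: a pixel r from the principal point sees the ray r / f radians off the axis. A picture is of the moment at which its call begins: read the wrist's pose just before it. get_calibration takes no time and is no camera call; for the wrist camera it gives the pose at the moment of the call.
A pose or a line that the arm cannot do raises env.Unreachable and nothing moves.
- env.finish_job(): hands the job in; it is judged then, once.
Readings, each from a call of its own:
- env.get_time(): time.
- env.get_joint_pos(): joint angles.
- env.get_joint_vel(): joint speeds.
- env.get_joint_efforts(): joint torques, N m.
- env.get_tool_pos(): TCP position.
- env.get_tcp_rot(): TCP orientation.
- env.get_ft_force(): force on the tool from outside, world axes, zero at the start.
- env.get_wrist_torque(): the same for the moment, N m.
- env.get_opening(): finger opening in m.
- env.get_grasp_force(): force on a finger pad.
Only numpy, scipy, OpenCV 4.12 (cv2) and the standard library are available. Lean on these libraries where they do the work, as an engineer would, in place of code of your own. Each camera call takes 0.05 s, during which the arm holds its last target. There are 200 camera calls.

### The job

Slide the amber jar sideways, without lifting it, from the marked ring in front of the shelf's levelling foot to the other marked ring, and let go of it. Then set the spirit level on the low white shelf, lengthwise along its middle, let go, and turn the foot's bar knob until the bubble rests centred between its two lines. Finish with the fingertips pressing down firmly on top of the level (about 10 N), the bubble still centred, and keep pressing: the program ends while pressing, without letting up; leave the other bottles and the brush alone.

Things in the scene. Friction and masses are not known exactly. Their poses are not given: they have to be found in the camera images.
- jar: Amber glass jar with white lid, closed cylinder 60 mm in diameter, 115 mm high, about 0.4 kg, loose. Origin: centre of its underside. It stands on a thin grey liner, 2 mm thick.
- place_near (a point): Centre of the black ring mark (72 mm across) on the liner in front of the foot, where the jar starts; on the liner's top face, 2 mm above the work surface.
- place_aside (a point): Centre of the other ring mark on the same liner, 160 mm to the side of the first: where the jar must be slid to. On the liner's top face.
- level: Spirit level, loose aluminium bar 28 mm wide (its x), 200 long (its y), 36 high, about 0.35 kg, black end caps. Origin: centre of its underside. In its top face a flat yellow-green vial window 70 mm long with two black lines 21 mm apart; the whole top may be pressed. It starts flat on the work surface, window up.
- bubble (a joint): Position (m) of the 14 mm long pale bubble along the level's own y axis; 0 = centred between the lines, at most 0.027 either way. The bubble runs to the higher end: 15 mm for each 0.025 rad of slope, and settles in under a second.
- shelf_mid (a point): Centre of the top face of the white shelf board: 130 mm deep (x of this frame), 345 long (y), top about 78 mm above the work surface. Its -y end is hinged on a fixed white block; a steel tongue at its +y end is carried by the levelling foot. At the start the foot's end hangs low, by 0.01 to 0.035 rad.
- foot_knob: Black bar knob on the foot at the shelf's +y end; upright axis. Bar 60 mm long (its x), 15 thick (its y), 6 to 36 mm above the origin; below it a disc 44 mm across. Origin: on the axis, 100 mm above the work surface. Clockwise from above raises that end: 0.025 rad of slope per rad. It needs 0.5 to 1.4 rad, friction about 0.25 N m, and stays where left.
- spray: Green spray bottle with a white trigger head, 195 mm high, 72 mm across; bystander, to be left alone. Origin: centre of its underside.
- soap: Clear soap bottle 140 mm high, 64 mm across, standing behind the shelf; bystander, to be left alone. Origin: centre of its underside.
- brush: Small hand brush lying on the work surface; bystander, to be left alone.
- shelf: The hinged shelf board itself, with its steel tongue (0.8 kg). Origin: on the hinge line at its -y end, at the height of the top face, 170 mm from the board's centre; y points along the board to the foot.

How it is judged (in metres and radians):
On the way, in this order (a step that is already met when the one before it is completed fails the run):
1. the jar stands on the other ring and is let go (horizontal distance between jar and place_aside below 0.02 m and angle between jar's own z axis and vertical below 0.1 rad and contact force between the fingers and jar below 0.3 N), for 0.2 s.
2. the level lies flat along the shelf and is let go (x of level in the frame of shelf_mid between -0.05 and 0.05 m and y of level in the frame of shelf_mid between -0.07 and 0.07 m and z of level in the frame of shelf_mid between -0.003 and 0.003 m and angle between the z axis of level and the z axis of shelf_mid, either way round below 0.05 rad and angle between the y axis of level and the y axis of shelf_mid, either way round below 0.17 rad and contact force between each of the arm, the fingers and level below 0.3 N), for 0.2 s.
3. the foot is turned until the bubble rests between its lines, with the level lying free on the shelf (value of joint bubble between -0.0035 and 0.0035 m and angle between shelf_mid's own z axis and vertical below 0.008 rad and contact force between the fingers and level below 0.3 N), for 0.3 s.
At the end, for the whole second after the job is handed in: Fingers still pressing: level bears on shelf with over 8 N (own weight 3.5 N included), lying flat, within 50 mm across, 70 mm along and 0.17 rad of the shelf's middle; bubble within 3.5 mm, shelf within 0.008 rad of level; jar upright, untouched, within 20 mm of the other ring (all of step 1 and contact force between level and shelf above 8 N and contact force between the fingers and level above 3 N and x of level in the frame of shelf_mid between -0.05 and 0.05 m and y of level in the frame of shelf_mid between -0.07 and 0.07 m and z of level in the frame of shelf_mid between -0.003 and 0.003 m and angle between the z axis of level and the z axis of shelf_mid, either way round below 0.05 rad and angle between the y axis of level and the y axis of shelf_mid, either way round below 0.17 rad and value of joint bubble between -0.0035 and 0.0035 m and angle between shelf_mid's own z axis and vertical below 0.008 rad and contact force between the arm and jar below 0.3 N); the arm keeps its last pose, push and grip.
It fails at once if the jar is lifted off the liner (more than 8 mm) (height (world z) of jar above 0.01 m).
It fails at once if the jar is tipped (angle between jar's own z axis and vertical above 0.35 rad).
It fails at once if the level is rammed onto the shelf (more than 60 N) (contact force between level and shelf above 60 N).
It fails at once if a bystander is disturbed (moved more than 30 mm) (distance of any of spray, soap, brush from where it was at the start of the episode above 0.03 m).
It also fails if it takes over 70 s, if anything falls off the work surface, if the arm or the gripper's body presses on something with over 40 N, if the wrist force passes 120 N, or if a joint passes its speed limit or range.

## Working session

There is one attempt and no reset: what is moved stays moved. The work goes in short steps, each a Python script; the robot and the scene stay as the last script left them, time stands still between calls to the robot, and variables do not carry over. Pictures are saved under pics/ and viewed, at most 10 in all, crops included, and the job is handed in when it is done.

```bash
mkdir -p pics; python3 - <<'E'
from workcell import env
import cv2,numpy as np
for n in("side","top","wrist"):
    c=env.get_calibration(n); im=env.snapshot(n); cv2.imwrite(f"pics/{n}0.png",im)
    print(n,np.round(c["K"],1).tolist(),np.round(c["R"],3).tolist(),np.round(c["t"],3).tolist())
print(env.get_time())
E
```

```text
side [[495.0, 0.0, 321.5], [0.0, 495.0, 249.6], [0.0, 0.0, 1.0]] [[0.999, -0.04, -0.019], [-0.036, -0.482, -0.875], [0.025, 0.875, -0.483]] [-0.571, 0.103, 1.28]
top [[510.9, 0.0, 312.4], [0.0, 510.9, 250.3], [0.0, 0.0, 1.0]] [[0.03, -0.999, 0.019], [-0.998, -0.031, -0.062], [0.062, -0.017, -0.998]] [-0.035, 0.592, 1.203]
wrist [[371.6, 0.0, 319.3], [0.0, 371.6, 238.1], [0.0, 0.0, 1.0]] [[0.302, -0.953, -0.001], [-0.907, -0.287, 0.309], [-0.295, -0.092, -0.951]] [-0.55, -0.04, 0.38]
0.15
```

View pics/top0.png

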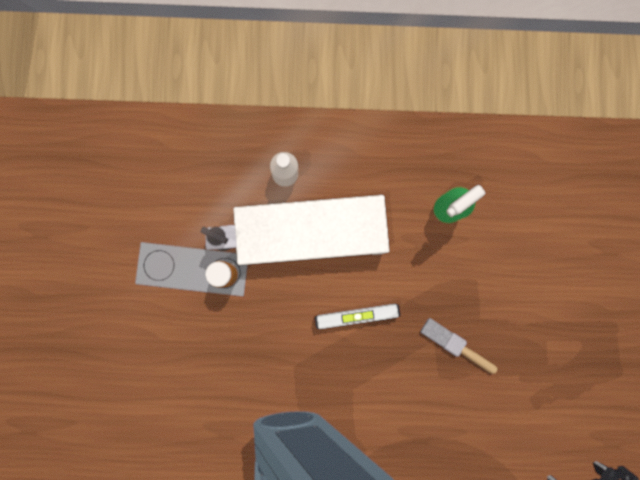

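View pics/side0.png

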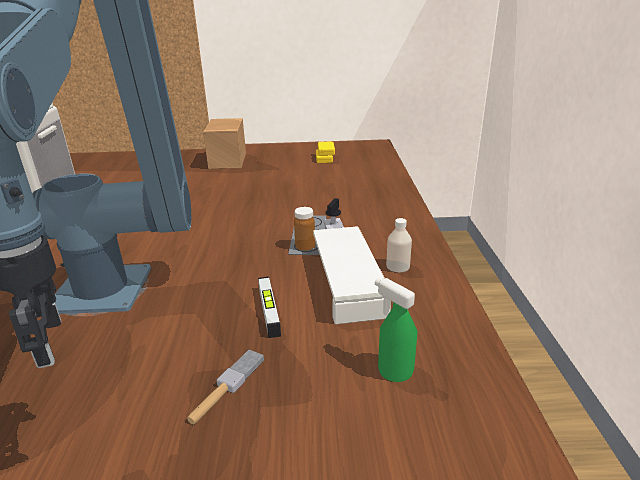

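The top view shows the jar lid at (219,274), the free ring at (159,265) and the knob at (216,236). The shelf corners are (234,208), (385,197), (388,252) and (237,264), and the level runs (318,322)–(399,312). The side view agrees with this layout. Next I'll measure these positions and zoom in on the knob.

```bash
cat > h.py <<'E'
from workcell import env
import cv2,numpy as np
def ray(n,uv,c=None):
    c=c or env.get_calibration(n); K=np.array(c["K"]);R=np.array(c["R"]);t=np.array(c["t"])
    x=(uv[0]-K[0,2])/K[0,0]; y=(uv[1]-K[1,2])/K[1,1]
    if n=="wrist":
        r=np.hypot(x,y); s=np.sin(r)/r if r>1e-9 else 1; d=np.array([x*s,y*s,np.cos(r)])
    else: d=np.array([x,y,1.])
    return -R.T@t, R.T@d
def onz(n,uv,z,c=None):
    o,d=ray(n,uv,c); return o+d*(z-o[2])/d[2]
def proj(n,X,c=None):
    c=c or env.get_calibration(n); p=np.array(c["R"])@X+np.array(c["t"])
    if n=="wrist":
        r=np.hypot(p[0],p[1]); p=np.array([p[0],p[1],r/np.tan(np.arctan2(r,p[2])) if 0 else 1])*1. if 0 else np.array([p[0]/r*np.arctan2(r,p[2]),p[1]/r*np.arctan2(r,p[2]),1])
    else: p=p/p[2]
    return (np.array(c["K"])@p)[:2]
def blob(m,roi=None):
    if roi: z=np.zeros_like(m); x0,y0,x1,y1=roi; z[y0:y1,x0:x1]=m[y0:y1,x0:x1]; m=z
    cs=cv2.findContours(m,cv2.RETR_EXTERNAL,cv2.CHAIN_APPROX_NONE)[0]
    return max(cs,key=cv2.contourArea)
def down(a):  # tool pointing down, finger-closing axis y at world angle a (rad)
    y=np.array([np.cos(a),np.sin(a),0]); z=np.array([0,0,-1.]); return np.stack([np.cross(y,z),y,z],1)
E
python3 - <<'E'
from h import *
im=cv2.imread("pics/top0.png"); hsv=cv2.cvtColor(im,cv2.COLOR_BGR2HSV)
low=cv2.inRange(hsv,(0,0,170),(180,60,255))
yg=cv2.inRange(hsv,(25,90,120),(40,255,255))
s=cv2.minAreaRect(blob(low,(225,185,400,275))); print("shelf",s)
b=cv2.boxPoints(s); print(np.round([onz("top",p,.078) for p in b],4).tolist(), np.round(onz("top",s[0],.078),4))
l=cv2.minAreaRect(blob(low,(300,295,410,340)));print("level",l,)
pts=np.column_stack(np.where(yg[295:340,300:410])[::-1])+[300,295]
w=cv2.minAreaRect(pts.astype(np.float32)); print("window",w,onz("top",w[0],.036)); bb=cv2.boxPoints(w); print(np.round([onz("top",p,.036) for p in bb],4).tolist())
bb=cv2.boxPoints(l); print(np.round([onz("top",p,.036) for p in bb],4).tolist(),onz("top",l[0],.036))
j=cv2.minEnclosingCircle(blob(low,(200,255,235,290)));print("lid",j,onz("top",j[0],.117))
ring=cv2.inRange(im,(0,0,0),(85,85,85)); c=blob(ring,(141,247,178,285)); e=cv2.minEnclosingCircle(c); print("ring",e,onz("top",e[0],.002),e[1]*2*1.2/511)
dk=cv2.inRange(im,(0,0,0),(70,70,70)); k=blob(dk,(198,222,234,250)); r=cv2.minAreaRect(k);print("knob",r,onz("top",r[0],.136))
cv2.imwrite("pics/z.png",cv2.resize(im[185:305,130:290],(800,600),interpolation=cv2.INTER_CUBIC))
E
```

```text
shelf ((305.44781494140625, 229.7015838623047), (58.54389953613281, 163.1969451904297), 85.27986145019531)
[[0.681, 0.1932, 0.078], [0.7243, -0.1776, 0.078], [0.5904, -0.1915, 0.078], [0.5485, 0.1769, 0.078]] [0.6358 0.0009 0.078 ]
level ((357.0260009765625, 315.9190673828125), (13.076918601989746, 80.21016693115234), 81.25383758544922)
window ((357.1799621582031, 316.2599792480469), (7.35391092300415, 30.547014236450195), 81.8698959350586) [ 0.44040027 -0.12652357  0.036     ]
[[0.4428, -0.0898, 0.036], [0.4549, -0.1605, 0.036], [0.438, -0.1633, 0.036], [0.4259, -0.0927, 0.036]]
[[0.4393, -0.031, 0.036], [0.4731, -0.2163, 0.036], [0.4431, -0.2216, 0.036], [0.4094, -0.0365, 0.036]] [ 0.44118334 -0.12614299  0.036     ]
lid ((217.14788818359375, 273.6408386230469), 13.357962608337402) [0.5292858  0.19078285 0.117     ]Traceback (most recent call last):
  File "<stdin>", line 12, in <module>
  File "h.py", line 21, in blob
    return max(cs,key=cv2.contourArea)
ValueError: max() iterable argument is empty
```

```bash
python3 - <<'E'
from h import *
im=cv2.imread("pics/top0.png"); g=cv2.cvtColor(im,cv2.COLOR_BGR2GRAY)
cv2.imwrite("pics/z.png",cv2.resize(im[185:305,130:290],(800,600),interpolation=cv2.INTER_CUBIC))
bh=cv2.morphologyEx(g,cv2.MORPH_BLACKHAT,np.ones((9,9)))
m=cv2.inRange(bh,12,255); e=cv2.minEnclosingCircle(blob(m,(141,247,178,285))); print("ring",e,onz("top",e[0],.002),e[1]*2*1.2/511)
for th in(50,60,70,80):
    k=blob(cv2.inRange(g,0,th),(198,222,234,250)); r=cv2.minAreaRect(k);print("knob",th,r)
hsv=cv2.cvtColor(im,cv2.COLOR_BGR2HSV)
for v in (200,225): 
    s=blob(cv2.inRange(hsv,(0,0,v),(180,60,255)),(232,185,400,275)); p=cv2.approxPolyDP(cv2.convexHull(s),4,True)[:,0]; print(p.tolist())
    P=np.array([onz("top",q,.078)for q in p]); print(P.round(3).tolist(),P.mean(0))
E
```

```text
ring ((158.5, 265.21429443359375), 16.544721603393555) [0.54651715 0.35133225 0.002     ] 0.07770515038775837Traceback (most recent call last):
  File "<stdin>", line 7, in <module>
  File "h.py", line 21, in blob
    return max(cs,key=cv2.contourArea)
ValueError: max() iterable argument is empty
```

View pics/z.png

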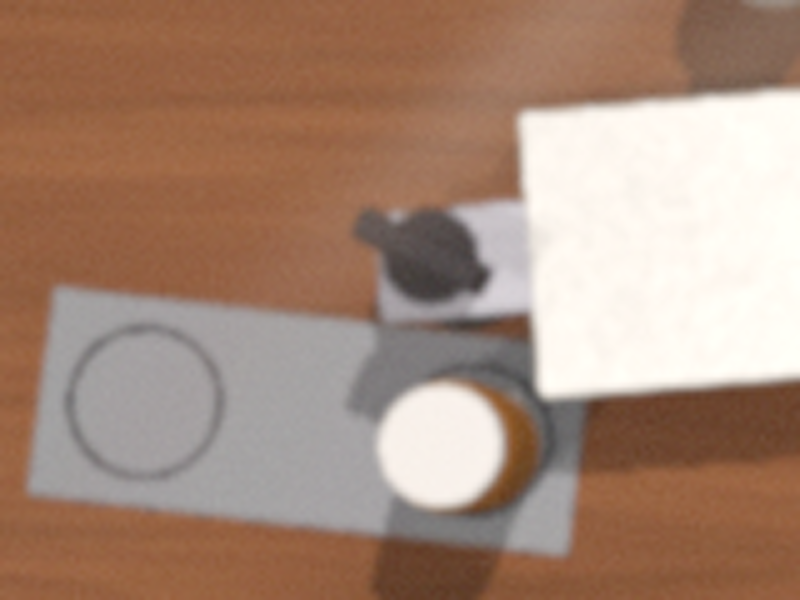

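The zoom shows the knob bar from zoom pixel (357,220) to (488,280), which is its centre at (214.4,235) in the full image. The ring is at (158.5,265). The jar stands just off the shelf's near-left corner, so I'll grip it high and along the liner.

```bash
python3 - <<'E'
from h import *
im=cv2.imread("pics/top0.png"); hsv=cv2.cvtColor(im,cv2.COLOR_BGR2HSV)
Z=lambda u,v:(130+u/5-.4,185+v/5-.4)
a,b=onz("top",Z(357,220),.136),onz("top",Z(488,280),.136); print("bar",a,b,(a+b)/2,np.hypot(*(a-b)[:2]),np.degrees(np.arctan2(*(a-b)[1::-1])))
print("disc",onz("top",Z(430,256),.105))
s=blob(cv2.inRange(hsv,(0,0,225),(180,40,255)),(238,185,400,275)); p=cv2.approxPolyDP(cv2.convexHull(s),4,True)[:,0]; print(p.tolist())
C=np.array([onz("top",q,.074 if q[0]<300 else .08) for q in [(234,207.5),(385,196.5),(388,252),(237.5,264.5)]]);print(C.round(3).tolist(),C.mean(0))
for i in range(4): print(np.hypot(*(C[i]-C[i-1])[:2]),end=" ")
si=cv2.imread("pics/side0.png");hs=cv2.cvtColor(si,cv2.COLOR_BGR2HSV)
c=blob(cv2.inRange(hs,(0,0,170),(180,60,255)),(290,203,318,226)); e=cv2.boundingRect(c);print(e, onz("side",(e[0]+e[2]/2,213),.117), proj("side",np.array([.5293,.1908,.117])))
print("knobside",proj("side",(a+b)/2))
for P in ([.529,.191,.08],[.547,.351,.08],[.44,-.126,.02],[.63,0,.1],[.61,.2,.108]):
  for d in (-15,15,75,90,105,-90,-75,-105,165): 
    q=env.solve_ik(np.array(P),down(np.radians(d))); print(P[0],d,None if q is None else round(q[5]),end="; ")
  print()
E
```

```text
bar [0.62502588 0.22632755 0.136     ] [0.60085329 0.16896456 0.136     ] [0.61293958 0.19764605 0.136     ] 0.062248108206599685 67.1495851874551
disc [0.61306979 0.19967218 0.105     ]
[[383, 197], [387, 251], [238, 262], [238, 208]]
[[0.682, 0.166, 0.074], [0.718, -0.179, 0.08], [0.591, -0.188, 0.08], [0.552, 0.153, 0.074]] [ 0.63553679 -0.01219671  0.077     ]
0.1307141547978343 0.346579781814915 0.12752162492248476 0.3433966465648878 (295, 207, 18, 12) [0.53116283 0.17350668 0.117     ] [303.29042288 210.47818716]
knobside [332.53321414 202.34746759]
0.529 -15 23; 0.529 15 -7; 0.529 75 -67; 0.529 90 -82; 0.529 105 -97; 0.529 -90 98; 0.529 -75 83; 0.529 -105 113; 0.529 165 -157; 
0.547 -15 38; 0.547 15 8; 0.547 75 -52; 0.547 90 -67; 0.547 105 -82; 0.547 -90 113; 0.547 -75 98; 0.547 -105 128; 0.547 165 -142; 
0.44 -15 -15; 0.44 15 -45; 0.44 75 -105; 0.44 90 -120; 0.44 105 -135; 0.44 -90 60; 0.44 -75 45; 0.44 -105 75; 0.44 165 165; 
0.63 -15 5; 0.63 15 -25; 0.63 75 -85; 0.63 90 -100; 0.63 105 -115; 0.63 -90 80; 0.63 -75 65; 0.63 -105 95; 0.63 165 -175; 
0.61 -15 23; 0.61 15 -7; 0.61 75 -67; 0.61 90 -82; 0.61 105 -97; 0.61 -90 98; 0.61 -75 83; 0.61 -105 113; 0.61 165 -157;
```

```bash
python3 - <<'E'
from h import *
J=np.array([.5293,.1908]);T=np.array([.5465,.3513]);R=down(np.radians(75))
env.move_pose(np.array([*J,.26]),R)
print(env.movel(np.array([*J,.080]),.12,force_limit=8))
env.set_gripper(0.04,30)
print(env.get_opening(),env.get_grasp_force(),env.get_tool_pos(),env.get_ft_force())
env.movel(np.array([*T,.080]),.07)
print(env.get_ft_force())
env.set_gripper(.085)
env.wait(.2)
env.movel(np.array([*T,.24]),.2)
env.movej(env.solve_ik(np.array([.44,-.126,.25]),down(np.radians(9.3))))
cv2.imwrite("pics/top1.png",env.snapshot("top")); cv2.imwrite("pics/w1.png",env.snapshot("wrist"));print(env.get_time())
im=cv2.imread("pics/top1.png");hsv=cv2.cvtColor(im,cv2.COLOR_BGR2HSV)
j=cv2.minEnclosingCircle(blob(cv2.inRange(hsv,(0,0,170),(180,60,255)),(130,240,190,295)));print("lid",j,onz("top",j[0],.117))
cv2.imwrite("pics/z1.png",np.vstack([cv2.resize(im[185:305,130:290],(400,300)),cv2.resize(cv2.imread("pics/w1.png"),(400,300))]))
E
```

```text
False
0.05659983172099766 31.171979684731923 [0.52981518 0.19064386 0.08095241] [-0.36947704 -2.29033673  5.5185586 ]
[-0.42230387 -7.80330954  6.73460631]
10.9167
lid ((145.2260284423828, 263.0671081542969), 13.459546089172363) [0.54758019 0.34797889 0.117     ]
```

View pics/z1.png

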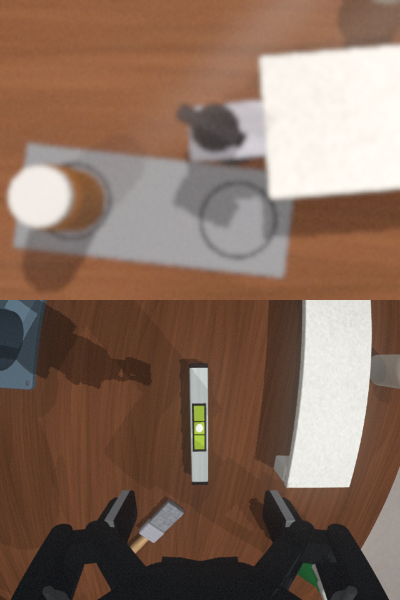

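The jar now stands on the far ring, with its lid at (145,263), about 3 mm from the centre. The wrist view shows the level between the open fingers. Next I'll pick it up and place it.

```bash
python3 - <<'E'
from h import *
L=np.array([.4408,-.1263]);S=np.array([.6355,-.012]);R=down(np.radians(9.7));R2=down(np.radians(6.2))
env.movel(np.array([*L,.2]),.2,R)
print(env.movel(np.array([*L,.013]),.12,force_limit=8))
env.set_gripper(0.015,40)
print(env.get_opening(),env.get_grasp_force(),env.get_tool_pos())
env.movel(np.array([*L,.17]),.15); 
env.movel(np.array([*S,.17]),.15,R2); print(env.get_opening(),env.get_ft_force())
env.movel(np.array([*S,.105]),.12)
print(env.movel(np.array([*S,.080]),.02,force_limit=3),env.get_tool_pos(),env.get_ft_force())
env.set_gripper(.05); env.wait(.3)
env.movel(np.array([*S,.24]),.2)
K=np.array([.613,.198])
env.move_pose(np.array([*(K-[.12,0]),.25]),down(np.radians(-23)))
im=env.snapshot("top");cv2.imwrite("pics/top2.png",im); w=env.snapshot("wrist");cv2.imwrite("pics/w2.png",w);print(env.get_time())
cv2.imwrite("pics/z2.png",np.vstack([cv2.resize(im[185:275,195:395],(666,300),interpolation=cv2.INTER_CUBIC),cv2.copyMakeBorder(cv2.resize(w,(400,300)),0,0,0,266,0)]))
hsv=cv2.cvtColor(im,cv2.COLOR_BGR2HSV)
yg=cv2.inRange(hsv,(25,90,120),(40,255,255)); yg[:185]=0;yg[275:]=0;yg[:,:230]=0;yg[:,395:]=0
p=cv2.findNonZero(yg); r=cv2.minAreaRect(p);print(r,onz("top",r[0],.112));
E
```

```text
False
0.027122447028513193 41.42770707607269 [ 0.44083575 -0.1263781   0.01324891]
0.027021408601586954 [ 0.25573867 -0.76390877 -3.26589512]
True [ 0.63539275 -0.01172277  0.08864799] [1.62209517 0.91429517 1.85132047]
20.6083
((311.1138610839844, 228.36553955078125), (7.557138919830322, 32.38773727416992), 85.2363510131836) [ 0.63564788 -0.01142999  0.112     ]
```

View pics/z2.png

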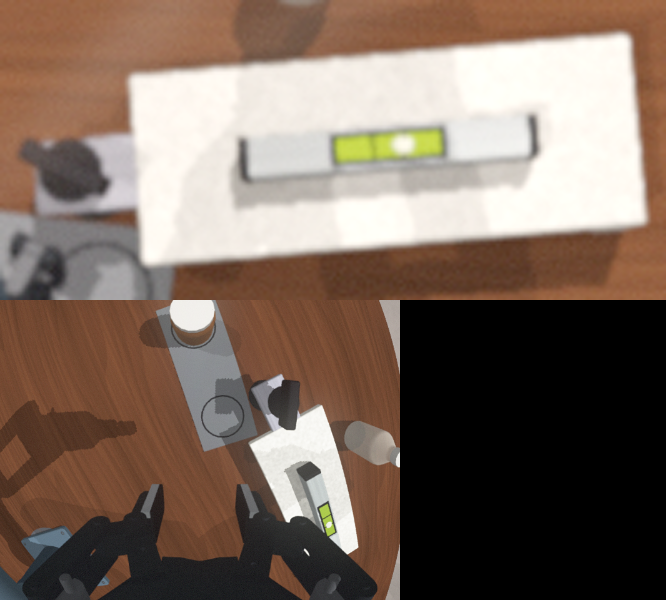

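The level lies along the middle of the shelf. The bubble is about 4.5 px (roughly 9.5 mm) toward the hinge end, so the knob needs about 0.63 rad clockwise. I'll turn the knob in steps and check the bubble from the top camera.

```bash
cat >> h.py <<'E'
def bubble(name="top",roi=(230,185,395,275)):
    im=env.snapshot(name); hsv=cv2.cvtColor(im,cv2.COLOR_BGR2HSV)
    yg=cv2.inRange(hsv,(25,90,100),(40,255,255)); x0,y0,x1,y1=roi
    z=np.zeros_like(yg); z[y0:y1,x0:x1]=yg[y0:y1,x0:x1]
    p=cv2.findNonZero(z)
    if p is None or len(p)<60: return im,None,None
    r=cv2.minAreaRect(p); box=cv2.boxPoints(r); m=np.zeros_like(yg); cv2.fillPoly(m,[np.int32(np.round(box))],255)
    f=im.astype(float)[:,:,0]; w=np.clip(f-np.median(f[z>0])-60,0,None)*(m>0)   # pale = blue channel high
    v,u=np.nonzero(w>0); W=w[v,u]; b=np.array([(u*W).sum(),(v*W).sum()])/W.sum()
    e=[box[1]-box[0],box[2]-box[1]]; e=max(e,key=np.linalg.norm); n=np.linalg.norm(e)
    return im,float((b-r[0])@e/n/n*70),(np.round(r[0],1).tolist(),np.round(r[1],1).tolist(),np.round(b,1).tolist())
E
python3 - <<'E'
from h import *
print(bubble()[1:])
K=np.array([.613,.198,.109])
a=-22.85
env.move_pose(np.array([*K[:2],.2]),down(np.radians(a)))
print(bubble()[1:])
print(env.movel(K,.08,force_limit=8))
env.set_gripper(.005,80); print(env.get_opening(),env.get_grasp_force(),env.get_ft_force().round(1))
for i in range(1,4):
    env.move_pose(K,down(np.radians(a-12*i))); env.wait(.5)
    im,b,i_=bubble(); print(i,b,i_,env.get_ft_force().round(1),env.get_wrist_torque().round(2),env.get_opening())
env.wait(.5); im,b,i_=bubble(); print(b,i_,env.get_time()); cv2.imwrite("pics/top3.png",im)
cv2.imwrite("pics/z3.png",cv2.resize(im[175:275,195:395],(800,400),interpolation=cv2.INTER_CUBIC))
E
```

```text
(10.107566273160023, ([311.1, 228.4], [7.6, 32.4], [315.8, 227.8]))
(9.976205865783994, ([311.1, 228.4], [7.6, 32.4], [315.7, 227.8]))
False
0.013454620256374474 78.2348084449768 [-3.4  0.9  5.3]
1 7.60154422122127 ([311.2, 228.3], [7.7, 32.2], [314.6, 227.7]) [-3.4  0.7  5.7] [ 0.15  0.61 -0.18] 0.01341023446630306
2 4.3750844185907 ([311.2, 228.2], [7.7, 32.1], [313.2, 227.8]) [-4.8  1.1  6.1] [ 0.14  0.72 -0.14] 0.013711715465752294
3 1.1606849215106443 ([311.5, 228.2], [7.8, 31.6], [312.0, 227.9]) [-4.3  1.6  6.9] [ 0.23  0.77 -0.21] 0.013407984073978885
1.0444110498581578 ([311.5, 228.1], [7.7, 31.6], [312.0, 227.9]) 26.1417
```

View pics/z3.png

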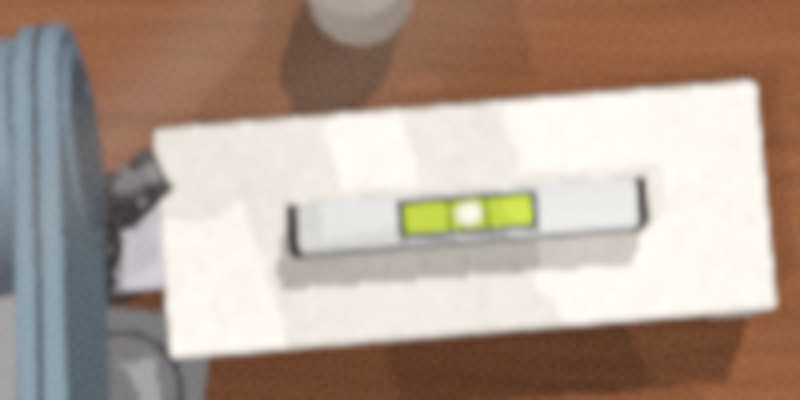

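The bubble is nearly centred, with about 1 mm left. I'll turn 4° more, release, then check closely with the wrist camera above the level.

```bash
python3 - <<'E'
from h import *
K=np.array([.613,.198,.109]); R=down(np.radians(-22.85-40))
env.move_pose(K,R); env.wait(.8); print(bubble()[1:])
env.set_gripper(.05); env.wait(.3); print(bubble()[1:])
env.movel(np.array([*K[:2],.22]),.15)
env.set_gripper(0.0,40)
S=np.array([.6355,-.012]); env.move_pose(np.array([*(S-[.06,0]),.22]),down(np.radians(6.2)))
env.wait(.3)
c=env.get_calibration("wrist"); w=env.snapshot("wrist"); u=proj("wrist",np.array([.6355,-.012,.114]),c); print(u, env.get_time())
cv2.imwrite("pics/w4.png",w); x,y=[int(np.clip(round(v),80,m-80)) for v,m in zip(u,(640,480))]
cv2.imwrite("pics/z4.png",cv2.resize(w[y-80:y+80,x-80:x+80],(600,600),interpolation=cv2.INTER_CUBIC)); print(x,y,bubble()[1:])
E
```

```text
(-0.6987911335998833, ([311.8, 228.1], [7.7, 32.1], [311.5, 228.0]))
(-0.7029320870932048, ([311.8, 228.1], [7.6, 32.1], [311.5, 228.0]))
[401.01559413 244.1632362 ] 31.2
401 244 (None, None)
```

View pics/z4.png

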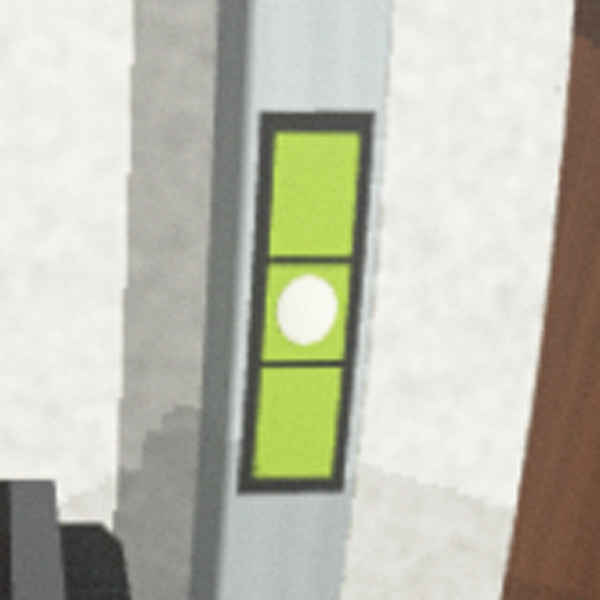

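The bubble sits centred: zoom y is 310, with the lines at 260 and 364. Next I'll press down on the level.

```bash
python3 - <<'E'
from h import *
S=np.array([.6355,-.012]); R=down(np.radians(6.2))
env.move_pose(np.array([*S,.16]),R); env.wait(.4); f0=env.get_ft_force()
env.movel(np.array([*S,.125]),.08); 
print(env.movel(np.array([*S,.108]),.015,force_limit=4))
env.wait(.4); z=env.get_tool_pos()[2]; f=(env.get_ft_force()-f0)[2]; print(z,f)
for i in range(25):
    if f>9.5: break
    z-=.0003; env.movel(np.array([*S,z]),.01); env.wait(.3); f=(env.get_ft_force()-f0)[2]; print(round(z,4),round(f,1),end="; ")
env.wait(1); print((env.get_ft_force()-f0).round(1),env.get_tool_pos(),env.get_time())
c=env.get_calibration("wrist"); w=env.snapshot("wrist");im=env.snapshot("top")
cv2.imwrite("pics/z5.png",np.hstack([cv2.resize(w,(400,300)),cv2.resize(im[175:275,130:395],(400,300))]))
E
```

```text
True
0.11423500208098468 5.282562548744303
0.1139 6.3; 0.1136 7.0; 0.1133 8.2; 0.113 9.4; 0.1127 11.4; [-3.1  1.  11.6] [ 0.63559848 -0.01199609  0.11420501] 37.5667
```

View pics/z5.png

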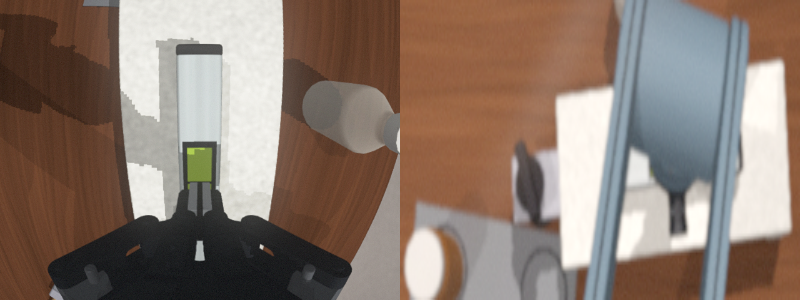

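The fingers press on the middle of the level with 11.6 N. The level is still aligned, the contact height hasn't changed at 0.1142 m, and the jar stands on its ring. The fingers hide the bubble in these views. I'll hand the job in.

```bash
python3 -c "
from workcell import env
print(env.finish_job())"
```

```text
the job is handed in; nothing more can be done
None
```

I handed the job in at about 38 s, still pressing on the level with about 11.6 N: the jar is about 3 mm from the other ring's centre and the level is along the shelf's middle. The bubble was centred before pressing but hidden by the fingers during it, and no verdict came back.

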